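# Turn the cake by the turntable's rim until the gap faces front

## Robot

A 6-joint arm with a two-finger parallel gripper is mounted at the origin on a cart in front of the work surface, level with it; the furniture and walls round the work are solid. World frame = base frame: x ahead of the robot, y to its left, z up, the work surface at z = 0. Lengths are in m, angles in degrees, forces in N, time in s.
With the tool pointing down it reaches from about 0.3 to 0.75 m from the base axis. Payload 8.5 kg.
Tool frame: the origin (TCP) lies at the very end of the fingers, on their centre line; the grasp point (between the pads) lies 19 mm behind it; z points along the fingers, y is the line along which they close (so a half turn about z gives the same grasp; the last joint's range is limited). The gripper opens to 85 mm and grips with 20 to 120 N. Pads are 22 mm wide; open, the fingers measure 114 mm over their backs; the gripper's body (76 mm by 85 mm) begins 54 mm behind the grasp point. The pads swing forward as they close: fully open they stand 13 mm farther back than shut.
Start: joints at [-85.445, 21.807, 74.336, -0, 83.858, -12.336], TCP at [0.16, -0.526, 0.203] pointing down, gripper open.
Joint ranges: [-178.18, 178.18], [-50.72, 133.34], [12.68, 142.11], [-81.47, 261.47], [9.98, 163.14], [-165.26, 165.26]. Speed limits (degrees/s): [136.94, 136.94, 180, 180, 180, 180].

## Interface

Orientations are given as a 3x3 rotation matrix whose columns are the frame's x, y, z axes.
In Python, from rig import env, imaging gives the robot as it stands. The module is installed in compiled form; this text tells all that it offers.
- The arm moves only by the tool arm_command, never from a script. Its arguments are lists of equal length, an entry for each row: "turn": the turn, a rotation vector about the tool's x, y, z in units of 5 degrees (1.0 is 5 degrees), a list of three; "xyz": the shift along the tool's x, y, z in units of 50 mm (1.0 is 50 mm), a list of three; "claw": the finger opening in mm, from 0 to 85.4. A call has 1 to 12 rows; each row shifts and turns the commanded pose from where the row before left it, along the tool's axes as they then stand; what a row does not reach is not made up. A row lasts 1/10 s, in which the tool goes at most 50 mm and 8.59 degrees, less where a joint would pass 70% of its speed; a pose out of reach is approached as far as the arm can. A call is refused whole if a number of a shift passes 1 or a number of a turn 1, either way. A call with a gripper value outside its range is refused whole. The fingers move at their own pace and stop on an object; "squeeze" is the grip in N (left out, the last holds). Time passes only in rows, so rows that do not move let the fingers close. It gives the time, the measured TCP pose, the force, the opening and the grip force at its end, in the units of the state.
- env.observe(): the state, without advancing time (a new reading comes with each control period).
- imaging.get_image(name): name is "scene" or "top" or "wrist"; returns (picture, depth): 400x640x3 uint8, blue, green, red; 400x640 float32, m along the optical axis (not along the pixel's ray), 0 where there is no reading.
- imaging.camera_info(name): a dict with "camera_matrix" (3x3 intrinsics, pixels), "rvec" (rotation vector, rad) and "tvec" (3), from world to camera coordinates, as OpenCV has them. Camera axes: x right, y down, z forward; pixel columns grow to the right and rows downward; lengths in m; the calibration is good to about 2 mm. A picture is of the moment at which its call begins: read the wrist's pose just before it. camera_info takes no time and is no camera call; for the wrist camera it gives the pose at the moment of the call.
- env.close_job(): hands the job in; it is judged then, once.
The state is a dict: "time_s": time; "q": joint angles; "qvel": joint speeds; "joint_efforts": joint torques, N m; "position": TCP position; "tool_rot": TCP orientation; "ft_force": force on the tool from outside, world axes, zero at the start; "wrist_torque": the same for the moment, N m; "grip_width": finger opening in m; "gripper_force": force on a finger pad.
Only numpy, scipy, OpenCV 4.12 (cv2) and the standard library are available. Lean on these libraries where they do the work, as an engineer would, in place of code of your own. Each camera call takes 0.05 s, during which the arm holds its last target. There are 200 camera calls.

## Task

A ring of macarons on the iced cake still has one empty place. Rest the fingertips lightly on the bare rim of the icing turntable and follow the rim round, turning the cake gently until the empty place faces the front edge of the worktop squarely (the side where the robot stands); keep the fingertips on the rim until the turntable has stopped there, then let go and move clear. Do not touch the cake or its macarons, do not spin the turntable, and leave the other things where they are: nothing is to be lifted.

Things in the scene. Friction and masses are not known exactly. Their poses are not given: they have to be found in the camera images.
- turntable: white icing turntable: fixed foot 160 mm across, round plate on top 240 mm across and 15 mm thick, its flat top 112 mm above the worktop. Origin: centre of the foot on the worktop, on the plate's vertical axis; its -x axis always points squarely to the front edge of the worktop (world -x). Only the plate turns; the foot does not slide
- turntable_plate (a joint): angle of the plate about its vertical axis, rad, growing counter-clockwise seen from above; 0 at the start, no stop either way. It turns very easily (0.01 N m of friction, slight damping): fingertips resting on the rim drag it along, with hardly any slip at about 8 N, half slipping below 4 N; it coasts a little if let go while moving
- cake_middle (a point): centre of the top of the iced cake, 154 mm above the worktop. The cake is a white round, 42 mm high, up to 194 mm across, lying loose on the middle of the plate and carried round by friction; outside it about 25 mm of the plate's rim stays bare. The -x axis of this frame points to the empty place of the ring
- gap (a point): centre of the empty place of the macaron ring, on the cake's top, 66 mm from cake_middle. The ring is seven brown macarons, each 40 mm across and 18 mm high (tops 172 mm above the worktop), one every 45 degrees, fixed to the cake; the eighth place is empty
- tray: thin wooden tray, 290 x 235 x 8 mm, lying to the left of the turntable with three spare macarons on it; leave it alone; origin under its centre
- macaron0: spare macaron lying on the wooden tray, 40 mm across, 18 mm high, origin under its centre; leave it alone
- macaron1: second spare macaron on the wooden tray, alike; leave it alone
- macaron2: third spare macaron on the wooden tray, alike; leave it alone
- bowl: small spotted bowl of cream, 116 mm across, 52 mm high, standing to the right of the turntable; leave it alone; origin under its centre
- spoon: teaspoon, 132 mm long, lying near the front edge on the right; leave it alone; origin under its centre
- cake: the iced cake with its seven macarons as one loose body (0.55 kg and more), origin at the centre of its underside, 112 mm above the worktop; its -x axis points to the empty place

How it is judged:
By the outcome, as a careful person would: the job done as asked, in the order asked, and still so for the second after the job is handed in, with the robot touching nothing.
It also fails if it takes over 72 s, if anything falls off the work surface, if the arm or the gripper's body presses on something with over 40 N, if the wrist force passes 120 N, or if a joint passes its speed limit or range.

## Working session

There is one attempt and no reset: what is moved stays moved. The work goes in short steps, Python scripts to look and compute and a tool call to move; the robot and the scene stay as the last step left them, time stands still between calls to the robot, and variables do not carry over. Pictures are saved under pics/ and viewed, at most 10 in all, crops included, and the job is handed in when it is done.

Besides the shell and the picture viewer there is one more tool, called after "Call:" by a JSON object that holds its "api" and its "payload". arm_command: Moves the arm, as the interface text tells. Its arguments: {"type":"object","properties":{"turn":{"type":"array"},"xyz":{"type":"array"},"claw":{"type":"array"},"squeeze":{"type":"number"}},"required":["turn","xyz","claw"]}

```bash
mkdir -p pics
cat > h.py <<'E'
import numpy as np, cv2
from rig import env, imaging
def cam(n):
    i=imaging.camera_info(n);R=cv2.Rodrigues(np.array(i["rvec"],float))[0]
    return np.array(i["camera_matrix"]),R,np.array(i["tvec"],float).ravel()
def onplane(n,uv,z):
    K,R,t=cam(n);uv=np.atleast_2d(uv).astype(float)
    d=(R.T@np.linalg.inv(K)@np.c_[uv,np.ones(len(uv))].T).T;c=-R.T@t
    return c+d*((z-c[2])/d[:,2])[:,None]
E
python3 - <<'E'
from h import *
a,d=imaging.get_image("top");b,_=imaging.get_image("scene")
np.savez("s0.npz",a=a,d=d,b=b)
cv2.imwrite("pics/top.png",a);cv2.imwrite("pics/scene.png",b)
s=env.observe();print(s["time_s"],s["position"],s["tool_rot"],s["ft_force"])
for n in("top","scene"):
    K,R,t=cam(n);print(n,-R.T@t,R.tolist())
E
```

```text
0.1 [ 0.15980484 -0.52598275  0.20228796] [[ 9.56847606e-01  2.90590184e-01 -5.48153137e-05]
 [ 2.90590017e-01 -9.56846814e-01  1.27158996e-03]
 [ 3.17061704e-04 -1.23264660e-03 -9.99999190e-01]] [-0.04508514  0.29890652  0.29829093]
top [0.40798766 0.07054884 1.27607438] [[0.02316523073546206, -0.99965714568649, 0.012205046616555606], [-0.9981661649224227, -0.02381017426270271, -0.0556541355663923], [0.05592565859277329, -0.010893423682168533, -0.9983755075278267]]
scene [-0.45322102  0.54885731  0.85044847] [[-0.46601985046940025, -0.8846724748892195, 0.013420549238426449], [-0.5021547069035389, 0.2519710378173744, -0.8272552486602042], [0.7284683584776341, -0.3922565592499615, -0.5616659526998968]]
```

View pics/top.png

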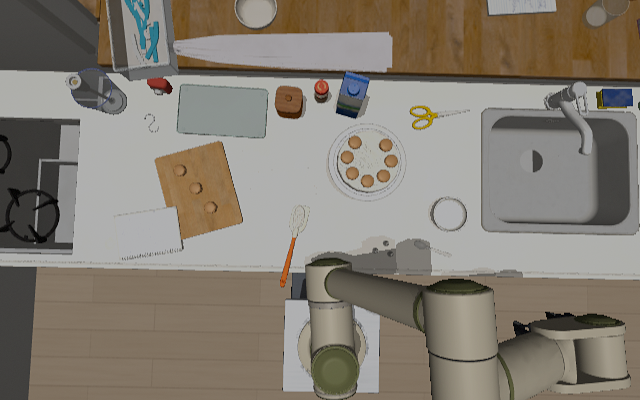

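View pics/scene.png

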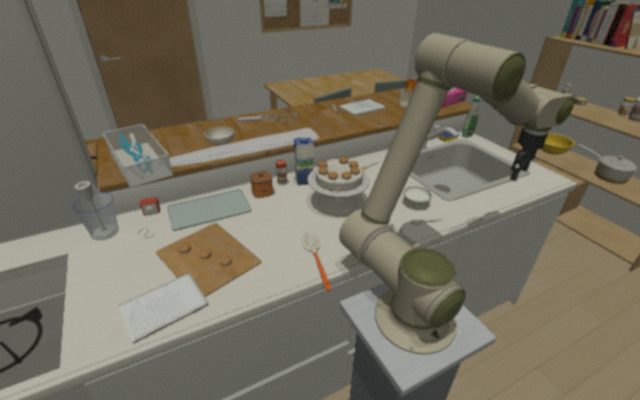

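The top picture shows the turntable centred near pixel (368,162), with seven macarons round it. The empty place is near (370,137), on the far side, so about half a turn is needed. The scene picture agrees. Next I measure.

```bash
cat >> h.py <<'E'
def macs(n,img,box,z=.172):
    x0,y0,x1,y1=box
    hsv=cv2.cvtColor(img,cv2.COLOR_BGR2HSV);m=cv2.inRange(hsv,(5,70,60),(22,255,255))
    k=np.zeros_like(m);k[y0:y1,x0:x1]=m[y0:y1,x0:x1]
    _,_,st,c=cv2.connectedComponentsWithStats(k)
    ok=[i for i in range(1,len(st)) if st[i,4]>30]
    return c[ok],st[ok,4]
def gapfit(P):
    # 7 points on a circle radius .066, every 45 deg
    from scipy.optimize import least_squares
    P=P[:,:2]
    c=least_squares(lambda c:np.hypot(*(P-c).T)-.066,P.mean(0)).x
    a=np.degrees(np.arctan2(*(P-c).T[::-1]))
    off=np.degrees(np.angle(np.exp(1j*np.radians(a*8)).mean()))/8
    cand=off+45*np.arange(8)
    dist=[np.abs((a-x+180)%360-180).min() for x in cand]
    g=cand[int(np.argmax(dist))]
    return c,g%360,np.sort(a),np.hypot(*(P-c).T)
E
python3 - <<'E'
from h import *
np.set_printoptions(precision=4,suppress=True)
a=np.load("s0.npz")["a"];d=np.load("s0.npz")["d"]
c,ar=macs("top",a,(325,120,410,205));print(c,ar)
P=onplane("top",c,.168);print(gapfit(P))
# plate by depth: world points with height ~.112
K,R,t=cam("top");v,u=np.mgrid[60:260,100:480];D=d[60:260,100:480]
X=np.stack([(u-K[0,2])/K[0,0]*D,(v-K[1,2])/K[1,1]*D,D],-1)@R+(-R.T@t)
m=((X[...,2]>.1)&(X[...,2]<.125)&(v>115)&(v<210)&(u>320)&(u<415))
q=X[m];print(len(q),np.median(q[:,2]),q.min(0),q.max(0))
e,r=cv2.minEnclosingCircle(q[:,:2].astype(np.float32));print("plate",e,r)
m2=(X[...,2]>.03)&(v>90)&(v<230)
k,l,st,cc=cv2.connectedComponentsWithStats(m2.astype(np.uint8))
for i in range(1,k):
    if st[i,4]>20:
        q=X[l==i];print(st[i,4],q.min(0),q.max(0))
E
```

```text
[[354.2963 142.0296]
 [385.437  144.6889]
 [346.6866 156.8806]
 [390.6963 160.6148]
 [351.8333 172.7576]
 [382.9394 175.5758]
 [366.9453 180.5859]] [135 135 134 135 132 132 128]
(array([ 0.5996, -0.0907]), np.float64(356.413268657618), array([-138.9775,  -93.6979,  -48.7842,   41.866 ,   86.8229,  131.3065,
        176.3576]), array([0.0655, 0.0655, 0.0657, 0.0657, 0.0658, 0.0656, 0.0658]))
1732 0.1124191006352897 [ 0.4797 -0.2137  0.1041] [0.7237 0.0282 0.125 ]
plate (0.6014477610588074, -0.09304694086313248) 0.12274956703186035
419 [0.408  0.0705 0.0304] [0.83   0.77   1.2761]
29 [0.8221 0.5846 0.033 ] [0.8336 0.6082 0.0478]
646 [0.408  0.0705 0.0306] [0.8308 0.2029 1.2761]
118 [0.8162 0.0334 0.0305] [0.8359 0.0772 0.1095]
572 [ 0.408  -0.0767  0.0301] [0.8002 0.0705 1.2761]
4763 [ 0.408  -0.2137  0.1041] [0.7237 0.0705 1.2761]
881 [ 0.3948 -0.4337  0.03  ] [0.5031 0.0705 1.2761]
```

Run:
```python
import cv2
a=cv2.imread("pics/top.png");cv2.imwrite("pics/top_c.png",cv2.resize(a[60:240,270:510],None,fx=3.3,fy=3.3,interpolation=cv2.INTER_CUBIC))
```

```text
(no output)
```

View pics/top_c.png

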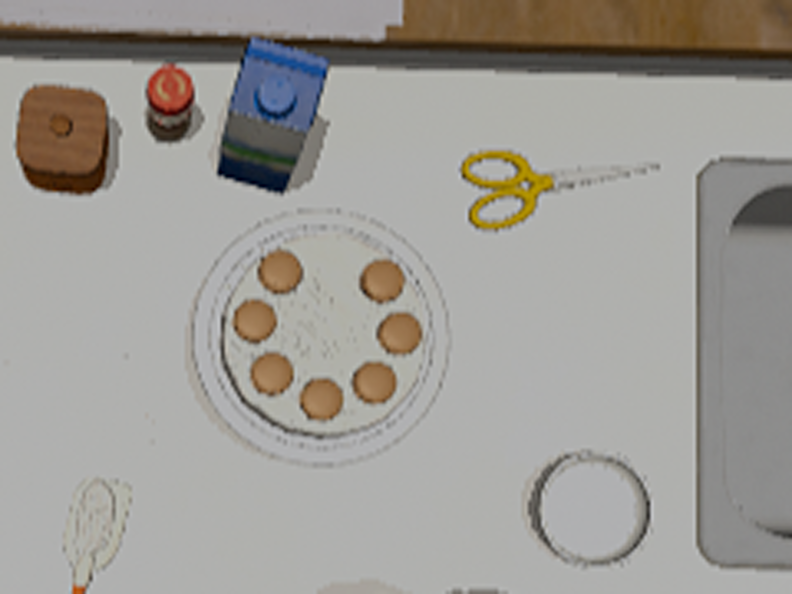

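Plate centre is about (0.601, -0.092) and the gap faces -3.6°. I'll turn the plate about -176° (clockwise). The fingertips follow the near half of the rim, from the right side to the left. First I approach the right side.

Call:
{"api": "arm_command", "payload": {"turn": [[0,0,0],[0,0,0],[0,0,0],[0,0,0],[0,0,0],[0,0,0],[0,0,0],[0,0,0],[0,0,0],[0,0,0],[0,0,0],[0,0,0]], "xyz": [[0.43,-0.11,0],[0.43,-0.11,0],[0.43,-0.11,0],[0.43,-0.11,0],[0.43,-0.11,0],[0.43,-0.11,0],[0.43,-0.11,0],[0.43,-0.11,0],[0.43,-0.11,0],[0.43,-0.11,0],[0.43,-0.11,0],[0.43,-0.11,0]], "claw": [0,0,0,0,0,0,0,0,0,0,0,0], "squeeze": 20}}

```text
time_s: 1.3
position: [0.3881, -0.3874, 0.2025]
tool_rot: [[0.957, 0.291, -0.0], [0.291, -0.957, 0.001], [-0.0, -0.001, -1.0]]
ft_force: [-0.8, -0.4, 0.3]
grip_width: -0.0002
gripper_force: 0.0
```

Call:
{"api": "arm_command", "payload": {"turn": [[0,0,0],[0,0,0],[0,0,0],[0,0,0],[0,0,0],[0,0,0],[0,0,0],[0,0,0],[0,0,0],[0,0,0],[0,0,0],[0,0,0]], "xyz": [[0.43,-0.11,0],[0.43,-0.11,0],[0.43,-0.11,0],[0.43,-0.11,0],[0.43,-0.11,0],[0.43,-0.11,0],[0.43,-0.11,0],[0.43,-0.11,0],[0.43,-0.11,0],[0.43,-0.11,0],[0.43,-0.11,0],[0.43,-0.11,0]], "claw": [0,0,0,0,0,0,0,0,0,0,0,0]}}

```text
time_s: 2.5
position: [0.6158, -0.2494, 0.2023]
tool_rot: [[0.957, 0.291, -0.001], [0.291, -0.957, 0.001], [-0.001, -0.001, -1.0]]
ft_force: [-0.7, -1.2, 0.1]
grip_width: -0.0002
gripper_force: 0.0
```

Call:
{"api": "arm_command", "payload": {"turn": [[0,0,-1],[0,0,-1],[0,0,-1],[0,0,-1],[0,0,-1],[0,0,-1],[0,0,-1],[0,0,-1],[0,0,-1],[0,0,-1],[0,0,-1],[0,0,-1]], "xyz": [[0,0,0],[0,0,0],[0,0,0],[0,0,0],[0,0,0],[0,0,0],[0,0,0],[0,0,0],[0,0,0],[0,0,0],[0,0,0],[0,0,0]], "claw": [0,0,0,0,0,0,0,0,0,0,0,0]}}

```text
time_s: 3.7
position: [0.615, -0.2499, 0.2023]
tool_rot: [[0.223, 0.975, -0.001], [0.975, -0.223, 0.001], [0.0, -0.001, -1.0]]
ft_force: [0.0, 0.4, -0.1]
grip_width: -0.0003
gripper_force: 0.0
```

```bash
cat >> h.py <<'E'
def rel(C=(.601,-.092)):
    s=env.observe();p=s["position"];R=s["tool_rot"];d=p[:2]-np.array(C)
    print("t %.1f pos %s r %.4f ang %.1f headx %.1f tiltz %s q %s F %s"%(s["time_s"],np.round(p,4),np.hypot(*d),np.degrees(np.arctan2(d[1],d[0]))%360,np.degrees(np.arctan2(R[1,0],R[0,0]))%360,np.round(R[:,2],3),np.round(s["q"],0),np.round(s["ft_force"],1)))
E
python3 -c "
from h import *
rel()"
```

```text
t 3.7 pos [ 0.615  -0.2499  0.2023] r 0.1585 ang 275.1 headx 77.1 tiltz [-0.001  0.001 -1.   ] q [-32.  34.  54.   0.  92. -19.] F [ 0.   0.4 -0.1]
```

Call:
{"api": "arm_command", "payload": {"turn": [[0,0,-1],[0,0,-1],[0,0,-1],[0,0,-1],[0,0,-1],[0,0,-1],[0,0,-1],[0,0,-1],[0,0,-1],[0,0,-1],[0,0,-1],[0,0,-1]], "xyz": [[0,0,0],[0,0,0],[0,0,0],[0,0,0],[0,0,0],[0,0,0],[0,0,0],[0,0,0],[0,0,0],[0,0,0],[0,0,0],[0,0,0]], "claw": [0,0,0,0,0,0,0,0,0,0,0,0]}}

```text
time_s: 4.9
position: [0.615, -0.2499, 0.2023]
tool_rot: [[-0.732, 0.681, -0.001], [0.681, 0.732, 0.001], [0.001, -0.0, -1.0]]
ft_force: [0.1, 0.4, 0.0]
grip_width: 0.0002
gripper_force: 0.0
```

Call:
{"api": "arm_command", "payload": {"turn": [[0,0,-1],[0,0,-1],[0,0,-1],[0,0,-1],[0,0,-1],[0,0,-1],[0,0,-1],[0,0,-1],[0,0,-1],[0,0,-0.6],[0,0,0],[0,0,0]], "xyz": [[0,0,0],[0,0,0],[0,0,0],[0,0,0],[0,0,0],[0,0,0],[0,0,0],[0,0,0],[0,0,0],[0,0,0],[0,0,0],[0,0,0]], "claw": [0,0,0,0,0,0,0,0,0,0,0,0]}}

```text
time_s: 6.1
position: [0.6151, -0.25, 0.2025]
tool_rot: [[-0.996, -0.084, -0.001], [-0.084, 0.996, 0.0], [0.001, 0.0, -1.0]]
ft_force: [0.5, 0.1, 0.5]
grip_width: 0.0001
gripper_force: 0.0
```

Run:
```python
from h import *
np.set_printoptions(precision=4,suppress=True)
rel()
a,d=imaging.get_image("wrist");K,R,t=cam("wrist");print(-R.T@t,R[2])
cv2.imwrite("pics/w1.png",a);np.savez("w1.npz",a=a,d=d)
```

```text
t 6.1 pos [ 0.6151 -0.25    0.2025] r 0.1586 ang 275.1 headx 184.8 tiltz [-0.001  0.    -1.   ] q [ -32.   34.   54.   -0.   92. -127.] F [0.5 0.1 0.5]
[ 0.5333 -0.2565  0.3739] [ 0.3235  0.0267 -0.9459]
```

View pics/w1.png

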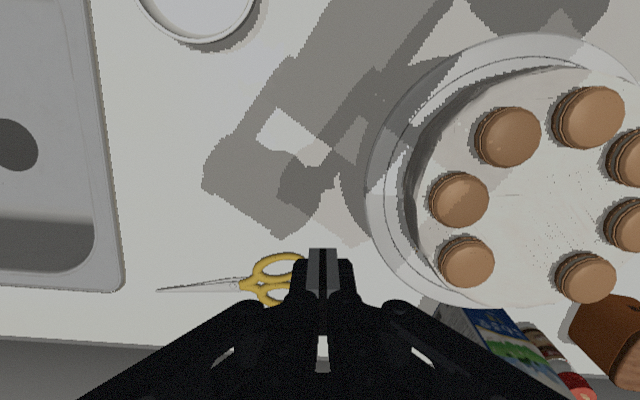

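The wrist view shows the closed fingertips at about (323,250). The plate's bare rim is just to the right, spanning columns 370–420 at row 190, and the cake lies inside it. A quick depth check of the rim and cake edges before going down.

Run:
```python
from h import *
from scipy.optimize import least_squares
np.set_printoptions(precision=4,suppress=True)
d=np.load("w1.npz")["d"];K,R,t=cam("wrist")
v,u=np.mgrid[0:400,0:640]
X=np.stack([(u-K[0,2])/K[0,0]*d,(v-K[1,2])/K[1,1]*d,d],-1)@R+(-R.T@t)
q=X[(d>0)&(v<240)]
z=q[:,2];p=q[np.abs(z-.112)<.006];print(len(p),np.median(p[:,2]))
C=np.array([.601,-.092])
for it in range(3):
    dd=p[:,:2]-C;a=np.degrees(np.arctan2(dd[:,1],dd[:,0]));r=np.hypot(*dd.T);B=[];I=[]
    for k in range(-180,180,4):
        m=(a>=k)&(a<k+4)
        if m.sum()>60:
            i=np.argsort(r[m]);B.append(p[m][i[int(.98*m.sum())],:2]);I.append((k,round(r[m][i[int(.03*m.sum())]],4)))
    B=np.array(B);f=least_squares(lambda x:np.hypot(B[:,0]-x[0],B[:,1]-x[1])-x[2],[*C,.12],loss="soft_l1",f_scale=.002);C=f.x[:2]
    g=least_squares(lambda x:np.hypot(B[:,0]-x[0],B[:,1]-x[1])-.12,C,loss="soft_l1",f_scale=.002).x
print(f.x,g,np.sqrt((f.fun**2).mean()),I)
```

```text
13007 0.1117126237100114
[ 0.6028 -0.0931  0.1211] [ 0.6019 -0.094 ] 0.002282528498364231 [(-180, np.float64(0.0989)), (-176, np.float64(0.0981)), (-172, np.float64(0.0965)), (-168, np.float64(0.0956)), (-164, np.float64(0.0955)), (-160, np.float64(0.0954)), (-156, np.float64(0.0954)), (-152, np.float64(0.0957)), (-148, np.float64(0.0954)), (-144, np.float64(0.0947)), (-140, np.float64(0.0934)), (-136, np.float64(0.093)), (-132, np.float64(0.093)), (-128, np.float64(0.0932)), (-124, np.float64(0.0929)), (-120, np.float64(0.0933)), (-116, np.float64(0.0922)), (-112, np.float64(0.091)), (-108, np.float64(0.0905)), (-104, np.float64(0.0904)), (-100, np.float64(0.0903)), (-96, np.float64(0.0901)), (-92, np.float64(0.09)), (-88, np.float64(0.0894)), (-84, np.float64(0.088)), (-80, np.float64(0.0881)), (-76, np.float64(0.0888)), (-72, np.float64(0.0889)), (-68, np.float64(0.0894)), (-64, np.float64(0.0896)), (-60, np.float64(0.0897)), (144, np.float64(0.1148)), (148, np.float64(0.1112)), (152, np.float64(0.1092)), (156, np.float64(0.1068)), (160, np.float64(0.105)), (164, np.float64(0.1036)), (168, np.float64(0.1023)), (172, np.float64(0.1013)), (176, np.float64(0.1))]
```

Plate centre (0.602, -0.093), top at 0.112, cake edge at a radius of 97 mm at most. I move to a radius of 114 mm and come down to about 6 mm above the rim.

Call:
{"api": "arm_command", "payload": {"turn": [[0,0,0],[0,0,0],[0,0,0],[0,0,0],[0,0,0],[0,0,0],[0,0,0],[0,0,0],[0,0,0],[0,0,0],[0,0,0],[0,0,0]], "xyz": [[0,0.29,0],[0,0.29,0],[0,0.29,0],[0,0,0.3],[0,0,0.3],[0,0,0.3],[0,0,0.3],[0,0,0.2],[0,0,0.15],[0,0,0.1],[0,0,0.04],[0,0,0]], "claw": [0,0,0,0,0,0,0,0,0,0,0,0]}}

```text
time_s: 7.35
position: [0.6116, -0.2067, 0.1185]
tool_rot: [[-0.996, -0.085, 0.0], [-0.085, 0.996, -0.0], [-0.0, -0.0, -1.0]]
ft_force: [-0.6, -1.0, 0.5]
grip_width: 0.0001
gripper_force: 0.0
```

```bash
sed -i 's/(.601,-.092)/(.602,-.093)/' h.py; python3 -c "
from h import *
rel()"
```

```text
t 7.3 pos [ 0.6116 -0.2067  0.1185] r 0.1141 ang 274.8 headx 184.9 tiltz [ 0. -0. -1.] q [ -29.   35.   65.    0.   79. -124.] F [-0.6 -1.   0.5]
```

Now 5.5 mm down, in a few gentle steps.

Call:
{"api": "arm_command", "payload": {"turn": [[0,0,0],[0,0,0],[0,0,0],[0,0,0],[0,0,0]], "xyz": [[0,0,0.04],[0,0,0.03],[0,0,0.03],[0,0,0.02],[0,0,0]], "claw": [0,0,0,0,0]}}

```text
time_s: 7.85
position: [0.6114, -0.2067, 0.1122]
tool_rot: [[-0.996, -0.085, -0.0], [-0.085, 0.996, 0.0], [0.0, 0.0, -1.0]]
ft_force: [0.3, 0.2, -0.6]
grip_width: 0.0001
gripper_force: 0.0
```

Call:
{"api": "arm_command", "payload": {"turn": [[0,0,0],[0,0,0],[0,0,0]], "xyz": [[0,0,0.01],[0,0,0.01],[0,0,0]], "claw": [0,0,0]}}

```text
time_s: 8.15
position: [0.6114, -0.2067, 0.1113]
tool_rot: [[-0.996, -0.085, -0.0], [-0.085, 0.996, 0.0], [0.0, 0.0, -1.0]]
ft_force: [-0.7, 0.4, -0.1]
grip_width: -0.0003
gripper_force: 0.0
```

Call:
{"api": "arm_command", "payload": {"turn": [[0,0,0],[0,0,0],[0,0,0]], "xyz": [[0,0,0.01],[0,0,0.01],[0,0,0]], "claw": [0,0,0]}}

```text
time_s: 8.45
position: [0.6114, -0.2066, 0.1102]
tool_rot: [[-0.996, -0.085, -0.0], [-0.085, 0.996, 0.0], [0.0, 0.0, -1.0]]
ft_force: [-0.3, -0.2, 0.3]
grip_width: -0.0002
gripper_force: 0.0
```

Call:
{"api": "arm_command", "payload": {"turn": [[0,0,0],[0,0,0],[0,0,0]], "xyz": [[0,0,0.01],[0,0,0.01],[0,0,0]], "claw": [0,0,0]}}

```text
time_s: 8.75
position: [0.6114, -0.2067, 0.1092]
tool_rot: [[-0.996, -0.085, -0.0], [-0.085, 0.996, 0.0], [0.0, 0.0, -1.0]]
ft_force: [0.1, 0.3, 0.3]
grip_width: 0.0001
gripper_force: 0.0
```

Run:
```python
from h import *
rel()
a,d=imaging.get_image("wrist");np.savez("w2.npz",a=a,d=d)
cv2.imwrite("pics/w2.png",cv2.resize(a[130:330,200:460],None,fx=3,fy=3,interpolation=cv2.INTER_CUBIC))
K,R,t=cam("wrist")
v,u=np.mgrid[0:400,0:640]
X=np.stack([(u-K[0,2])/K[0,0]*d,(v-K[1,2])/K[1,1]*d,d],-1)@R+(-R.T@t)
for vv in (225,240,255,265,275): print(vv,[(uu,np.round(X[vv,uu],3).tolist()) for uu in (290,312,322,332,350)])
```

```text
t 8.8 pos [ 0.6114 -0.2067  0.1092] r 0.1141 ang 274.8 headx 184.9 tiltz [-0.  0. -1.] q [ -29.   36.   66.    0.   78. -124.] F [0.1 0.3 0.3]
225 [(290, [0.655, -0.233, -0.0]), (312, [0.604, -0.213, 0.112]), (322, [0.604, -0.207, 0.112]), (332, [0.604, -0.201, 0.111]), (350, [0.602, -0.191, 0.112])]
240 [(290, [0.671, -0.233, 0.001]), (312, [0.613, -0.212, 0.112]), (322, [0.613, -0.206, 0.112]), (332, [0.613, -0.201, 0.112]), (350, [0.612, -0.19, 0.112])]
255 [(290, [0.687, -0.232, 0.0]), (312, [0.603, -0.212, 0.148]), (322, [0.602, -0.207, 0.149]), (332, [0.601, -0.203, 0.15]), (350, [0.622, -0.189, 0.111])]
265 [(290, [0.698, -0.231, 0.0]), (312, [0.603, -0.212, 0.157]), (322, [0.603, -0.207, 0.157]), (332, [0.602, -0.203, 0.158]), (350, [0.605, -0.194, 0.151])]
275 [(290, [0.709, -0.231, 0.001]), (312, [0.603, -0.211, 0.165]), (322, [0.602, -0.207, 0.167]), (332, [0.602, -0.203, 0.165]), (350, [0.606, -0.195, 0.158])]
```

View pics/w2.png

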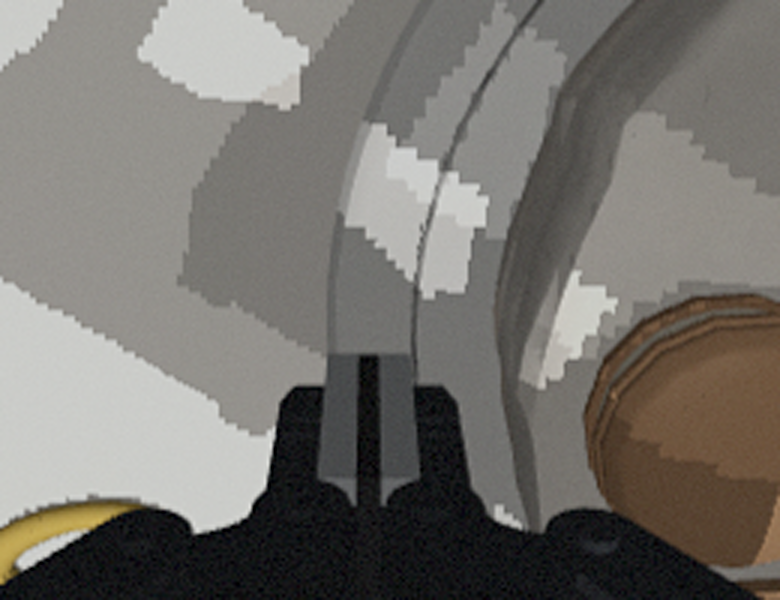

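The crop shows the fingertip's end at about full-frame pixel (322,248). By ray and depth it seems about 30 mm above the rim, although the TCP reads 0.109 and there is no force. I'll check from the scene camera before going on.

Run:
```python
from h import *
b,d=imaging.get_image("scene")
K,R,t=cam("scene")
for P in ([.6114,-.2067,.1092],[.6114,-.2067,.145],[.602,-.207,.112],[.602,-.093,.154]):
    x=K@(R@np.array(P)+t);print(P,x[:2]/x[2])
    
np.savez("s1.npz",b=b,d=d)
cv2.imwrite("pics/s1.png",cv2.resize(b[110:230,290:440],None,fx=5,fy=5,interpolation=cv2.INTER_CUBIC))
w=np.load("w2.npz")["d"];print(w[240:300:4,316].round(3),w[240:300:4,322].round(3))
i=imaging.camera_info("wrist");print(i["camera_matrix"])
```

```text
[0.6114, -0.2067, 0.1092] [360.68070505 170.8132155 ]
[0.6114, -0.2067, 0.145] [361.3391384  163.14831216]
[0.602, -0.207, 0.112] [362.04609208 171.22966751]
[0.602, -0.093, 0.154] [338.33536133 168.3940513 ]
[0.187 0.188 0.154 0.151 0.148 0.144 0.14  0.139 0.134 0.132 0.129 0.127
 0.124 0.124 0.117] [0.186 0.188 0.156 0.151 0.148 0.145 0.141 0.137 0.135 0.131 0.129 0.127
 0.125 0.122 0.125]
[[322.73271094   0.         322.33894775]
 [  0.         322.73271094 198.00832452]
 [  0.           0.           1.        ]]
```

View pics/s1.png

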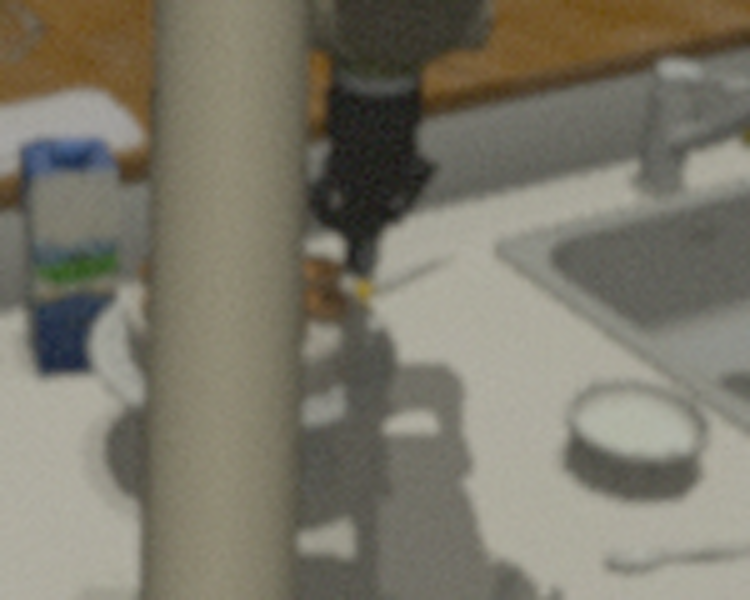

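The scene crop shows the fingertip ending near (362,165) in the full frame. That is a height of about 0.137, so the real tip sits 25–33 mm above the reported TCP, which both cameras and the force reading agree on. Before lowering I check the gripper's clearance over the macarons from the wrist depth.

Run:
```python
from h import *
s=env.observe();p=s["position"];T=s["tool_rot"]
d=np.load("w2.npz")["d"];K,R,t=cam("wrist")
v,u=np.mgrid[0:400,0:640]
X=np.stack([(u-K[0,2])/K[0,0]*d,(v-K[1,2])/K[1,1]*d,d],-1)@R+(-R.T@t)
L=(X-p)@T   # tool coords
m=(d>0)&(v>244)&(u>60)&(u<580)&(L[...,2]<-.02)&(L[...,0]<.03)
for a in range(-60,61,5):
    k=m&(np.abs(L[...,1]*1000-a)<2.5)&(a*0==0)
    if k.sum()>3: print(a,"n",k.sum(),"tip-most z_tool mm",round(1000*np.percentile(L[...,2][k],98)),"x range",np.round(1000*np.percentile(L[...,0][k],[2,98])))
```

```text
-60 n 49 tip-most z_tool mm -110 x range [ 9. 11.]
-55 n 403 tip-most z_tool mm -105 x range [ 9. 11.]
-50 n 766 tip-most z_tool mm -99 x range [ 9. 11.]
-45 n 1074 tip-most z_tool mm -94 x range [ 9. 11.]
-40 n 1582 tip-most z_tool mm -88 x range [ 1. 11.]
-35 n 2233 tip-most z_tool mm -82 x range [-10.  11.]
-30 n 1629 tip-most z_tool mm -77 x range [-11.  11.]
-25 n 1367 tip-most z_tool mm -75 x range [-11.  12.]
-20 n 864 tip-most z_tool mm -73 x range [-4. 11.]
-15 n 1502 tip-most z_tool mm -56 x range [ 5. 16.]
-10 n 2289 tip-most z_tool mm -40 x range [ 5. 16.]
-5 n 2536 tip-most z_tool mm -38 x range [-9. 16.]
0 n 1788 tip-most z_tool mm -36 x range [-12.  10.]
5 n 2505 tip-most z_tool mm -37 x range [-10.  16.]
10 n 2284 tip-most z_tool mm -40 x range [ 5. 16.]
15 n 1773 tip-most z_tool mm -47 x range [ 5. 16.]
20 n 792 tip-most z_tool mm -72 x range [-2. 15.]
25 n 2001 tip-most z_tool mm -23 x range [-16.  13.]
30 n 2357 tip-most z_tool mm -43 x range [-12.  15.]
35 n 3352 tip-most z_tool mm -44 x range [-10.  19.]
40 n 2553 tip-most z_tool mm -58 x range [-3. 22.]
45 n 2184 tip-most z_tool mm -53 x range [-35.  24.]
50 n 1766 tip-most z_tool mm -60 x range [-9. 24.]
55 n 1406 tip-most z_tool mm -60 x range [-8. 24.]
60 n 1002 tip-most z_tool mm -43 x range [-25.  23.]
```

The fingers really end about 35 mm behind the reported TCP. With the tool upright, the closed knuckles would foul the cake once the tips touched the rim. So I raise the tool, lean it 25° outward and come down that way.

Call:
{"api": "arm_command", "payload": {"turn": [[0,0,0],[0,0,0],[0,0,0],[-1,0,0],[-1,0,0],[-1,0,0],[-1,0,0],[-1,0,0],[0,0,0],[0,0,0],[0,0,0],[0,0,0]], "xyz": [[0,0,-0.3],[0,0,-0.3],[0,0,0],[0,0,0],[0,0,0],[0,0,0],[0,0,0],[0,0,0],[0,0.19,0.09],[0,0.19,0.09],[0,0,0],[0,0,0]], "claw": [0,0,0,0,0,0,0,0,0,0,0,0]}}

```text
time_s: 10.05
position: [0.6098, -0.1847, 0.1398]
tool_rot: [[-0.996, -0.079, -0.036], [-0.087, 0.903, 0.42], [-0.001, 0.422, -0.907]]
ft_force: [-0.5, 0.1, 0.3]
grip_width: -0.0001
gripper_force: 0.0
```

```bash
cat >> h.py <<'E'
def tip(C=(.602,-.093)):
    s=env.observe();R=s["tool_rot"];p=s["position"]-.036*R[:,2];d=p[:2]-np.array(C)
    print("tip",np.round(p,4),"r %.4f ang %.1f"%(np.hypot(*d),np.degrees(np.arctan2(d[1],d[0]))%360))
def gripclear(C=(.602,-.093)):
    rel();tip()
    s=env.observe();p=s["position"];T=s["tool_rot"]
    a,d=imaging.get_image("wrist");K,R,t=cam("wrist");v,u=np.mgrid[0:400,0:640]
    X=np.stack([(u-K[0,2])/K[0,0]*d,(v-K[1,2])/K[1,1]*d,d],-1)@R+(-R.T@t);L=(X-p)@T
    m=(d>0)&(np.abs(L[...,1])<.008)&(v>220)&(L[...,0]<.02)&(L[...,2]>-.07)&(X[...,2]>.118)
    q=X[m];print("lowest finger z",np.percentile(q[:,2],[1,3,10]) if len(q) else None, "ztool",np.percentile(L[...,2][m],[99,97]))
    return a,d
E
python3 - <<'E'
from h import *
a,d=gripclear();cv2.imwrite("pics/w3.png",a)
E
```

```text
t 10.1 pos [ 0.6098 -0.1847  0.1398] r 0.0920 ang 274.9 headx 185.0 tiltz [-0.036  0.42  -0.907] q [ -36.   40.   57.   19.  100. -130.] F [-0.5  0.1  0.3]
tip [ 0.6111 -0.1998  0.1724] r 0.1072 ang 274.9
lowest finger z [0.12289361 0.12602681 0.13772306] ztool [0.01669951 0.01351934]
```

View pics/w3.png

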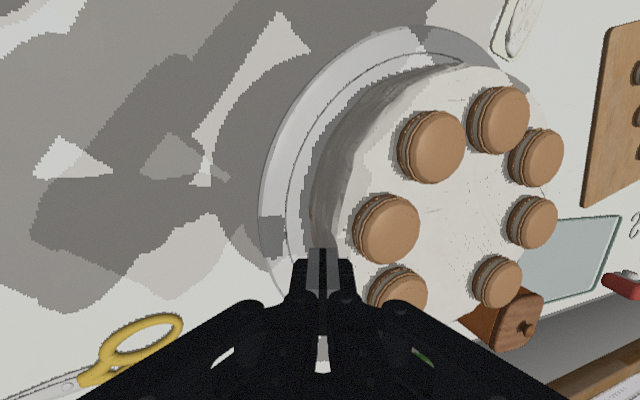

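The wrist view shows the tilted gripper to the left of the cake. The fingertip at (322,248) is still high and outside the cake. I go down 44 mm, then feel for contact.

Call:
{"api": "arm_command", "payload": {"turn": [[0,0,0],[0,0,0],[0,0,0],[0,0,0],[0,0,0],[0,0,0],[0,0,0],[0,0,0]], "xyz": [[0,-0.068,0.145],[0,-0.068,0.145],[0,-0.068,0.145],[0,-0.068,0.145],[0,-0.068,0.145],[0,-0.034,0.072],[0,0,0],[0,0,0]], "claw": [0,0,0,0,0,0,0,0]}}

```text
time_s: 10.9
position: [0.6098, -0.1859, 0.0954]
tool_rot: [[-0.996, -0.077, -0.036], [-0.085, 0.903, 0.421], [-0.0, 0.422, -0.906]]
ft_force: [-0.4, -1.0, -0.1]
grip_width: 0.0001
gripper_force: 0.0
```

Run:
```python
from h import *
rel();tip()
a,_=imaging.get_image("wrist")
cv2.imwrite("pics/w4.png",cv2.resize(a[130:330,200:460],None,fx=3,fy=3,interpolation=cv2.INTER_CUBIC))
```

```text
t 10.9 pos [ 0.6098 -0.1859  0.0954] r 0.0933 ang 274.8 headx 184.9 tiltz [-0.036  0.421 -0.906] q [ -36.   42.   60.   19.   95. -132.] F [-0.4 -1.  -0.1]
tip [ 0.6111 -0.2011  0.128 ] r 0.1085 ang 274.8
```

View pics/w4.png

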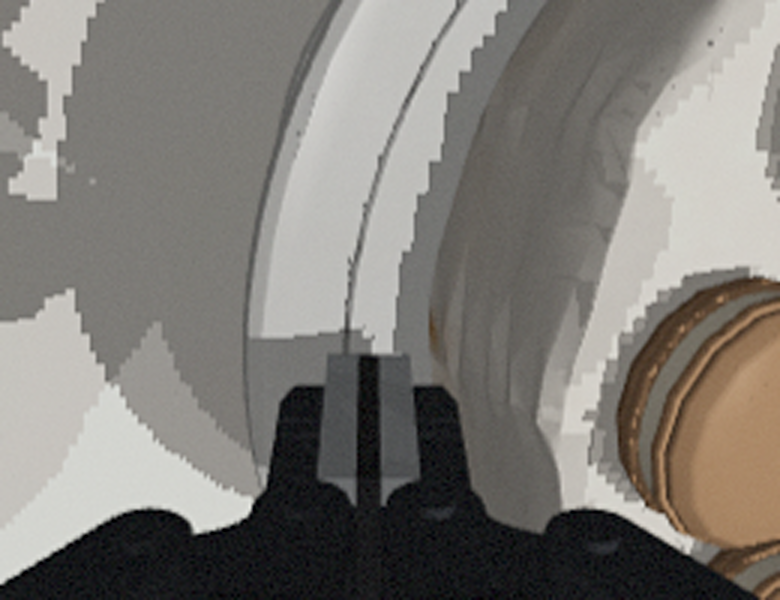

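The crop shows the tips (full-frame column 307–338, row 248) over the rim, clear of the cake side, which lies to the right of column 345. Continuing down.

Call:
{"api": "arm_command", "payload": {"turn": [[0,0,0],[0,0,0],[0,0,0],[0,0,0],[0,0,0],[0,0,0]], "xyz": [[0,-0.017,0.036],[0,-0.017,0.036],[0,-0.017,0.036],[0,-0.017,0.036],[0,-0.0085,0.018],[0,0,0]], "claw": [0,0,0,0,0,0]}}

```text
time_s: 11.55
position: [0.6105, -0.1859, 0.088]
tool_rot: [[-0.996, -0.079, -0.033], [-0.085, 0.903, 0.421], [-0.003, 0.422, -0.907]]
ft_force: [0.4, 0.5, 9.8]
grip_width: 0.0003
gripper_force: 5.0
```

Call:
{"api": "arm_command", "payload": {"turn": [[0,0,0],[0,0,0],[0,0,0]], "xyz": [[0,-0.0085,0.018],[0,-0.0085,0.018],[0,0,0]], "claw": [0,0,0]}}

```text
time_s: 11.85
position: [0.6111, -0.186, 0.0877]
tool_rot: [[-0.996, -0.08, -0.031], [-0.086, 0.903, 0.42], [-0.006, 0.421, -0.907]]
ft_force: [-1.1, 0.8, 17.5]
grip_width: -0.0
gripper_force: 9.5
```

```bash
python3 -c "
from h import *
rel();tip()"
```

```text
t 11.8 pos [ 0.6111 -0.186   0.0877] r 0.0934 ang 275.6 headx 184.9 tiltz [-0.031  0.42  -0.907] q [ -36.   42.   61.   19.   94. -133.] F [-1.1  0.8 17.5]
tip [ 0.6122 -0.2011  0.1203] r 0.1086 ang 275.4
```

Contact. I ease off about 2 mm, to roughly 9 N, and start the sweep: 2° per row about the plate axis in the tilted tool axes.

Call:
{"api": "arm_command", "payload": {"turn": [[0,0,0],[0,-0.042,0.091],[0,-0.085,0.181],[0,-0.127,0.272],[0,-0.169,0.3625],[0,-0.169,0.3625],[0,-0.169,0.3625],[0,-0.169,0.3625],[0,-0.169,0.3625],[0,-0.169,0.3625]], "xyz": [[0,0.017,-0.036],[0.0163,0,0],[0.0326,0,0],[0.0488,0.0006,0.0003],[0.0651,0.001,0.0005],[0.0651,0.001,0.0005],[0.0651,0.001,0.0005],[0.0651,0.001,0.0005],[0.0651,0.001,0.0005],[0.0651,0.001,0.0005]], "claw": [0,0,0,0,0,0,0,0,0,0]}}

```text
time_s: 12.85
position: [0.5862, -0.1851, 0.088]
tool_rot: [[-0.984, 0.159, 0.078], [0.177, 0.892, 0.415], [-0.004, 0.422, -0.906]]
ft_force: [-0.1, 0.2, 10.2]
grip_width: -0.0001
gripper_force: 5.2
```

```bash
cat >> h.py <<'E'
def look(n="top"):
    rel();tip();a,_=imaging.get_image(n)
    c,ar=macs(n,a,(325,120,410,205));g=None
    print(len(c),ar)
    if len(c)>=5:
        C,g,aa,r=gapfit(onplane(n,c,.168));print("cake",np.round(C,4),"gap %.1f"%g,"spread",np.round(r,4))
    return a
E
python3 -c "
from h import *
cv2.imwrite('pics/t2.png',look())"
```

```text
t 12.8 pos [ 0.5862 -0.1851  0.088 ] r 0.0934 ang 260.3 headx 169.8 tiltz [ 0.078  0.415 -0.906] q [ -39.   38.   71.   22.   85. -123.] F [-0.1  0.2 10.2]
tip [ 0.5834 -0.2     0.1206] r 0.1086 ang 260.1
7 [137 134 132 135 132 134 131]
cake [ 0.5999 -0.0907] gap 341.8 spread [0.0654 0.0654 0.0655 0.0655 0.0656 0.0657 0.0656]
```

Working: 14.6° turned for 14.6° of finger travel, at 10 N. Carrying on.

Call:
{"api": "arm_command", "payload": {"turn": [[0,-0.169,0.3625],[0,-0.169,0.3625],[0,-0.169,0.3625],[0,-0.169,0.3625],[0,-0.169,0.3625],[0,-0.169,0.3625],[0,-0.169,0.3625],[0,-0.169,0.3625],[0,-0.169,0.3625],[0,-0.169,0.3625],[0,-0.169,0.3625],[0,-0.169,0.3625]], "xyz": [[0.0651,0.001,0.0005],[0.0651,0.001,0.0005],[0.0651,0.001,0.0005],[0.0651,0.001,0.0005],[0.0651,0.001,0.0005],[0.0651,0.001,0.0005],[0.0651,0.001,0.0005],[0.0651,0.001,0.0005],[0.0651,0.001,0.0005],[0.0651,0.001,0.0005],[0.0651,0.001,0.0005],[0.0651,0.001,0.0005]], "claw": [0,0,0,0,0,0,0,0,0,0,0,0]}}

```text
time_s: 14.1
position: [0.5504, -0.171, 0.088]
tool_rot: [[-0.827, 0.508, 0.241], [0.563, 0.75, 0.348], [-0.004, 0.423, -0.906]]
ft_force: [-0.9, -1.0, 12.8]
grip_width: 0.0002
gripper_force: 5.6
```

```bash
python3 -c "
from h import *
rel();tip()"
```

```text
t 14.1 pos [ 0.5504 -0.171   0.088 ] r 0.0935 ang 236.5 headx 145.8 tiltz [ 0.241  0.348 -0.906] q [ -42.   30.   86.   27.   69. -108.] F [-0.9 -1.  12.8]
tip [ 0.5418 -0.1835  0.1206] r 0.1087 ang 236.3
```

Call:
{"api": "arm_command", "payload": {"turn": [[0,-0.169,0.3625],[0,-0.169,0.3625],[0,-0.169,0.3625],[0,-0.169,0.3625],[0,-0.169,0.3625],[0,-0.169,0.3625],[0,-0.169,0.3625],[0,-0.169,0.3625],[0,-0.169,0.3625],[0,-0.169,0.3625],[0,-0.169,0.3625],[0,-0.169,0.3625]], "xyz": [[0.0651,0.005,-0.009],[0.0651,0.001,0.0005],[0.0651,0.001,0.0005],[0.0651,0.001,0.0005],[0.0651,0.001,0.0005],[0.0651,0.001,0.0005],[0.0651,0.001,0.0005],[0.0651,0.001,0.0005],[0.0651,0.001,0.0005],[0.0651,0.001,0.0005],[0.0651,0.001,0.0005],[0.0651,0.001,0.0005]], "claw": [0,0,0,0,0,0,0,0,0,0,0,0]}}

```text
time_s: 15.3
position: [0.5232, -0.1432, 0.0881]
tool_rot: [[-0.527, 0.769, 0.362], [0.85, 0.478, 0.22], [-0.004, 0.424, -0.906]]
ft_force: [-3.4, -2.4, 11.1]
grip_width: -0.0002
gripper_force: 5.0
```

```bash
python3 -c "
from h import *
look()"
```

```text
t 15.3 pos [ 0.5232 -0.1432  0.0881] r 0.0934 ang 212.5 headx 121.8 tiltz [ 0.362  0.22  -0.906] q [-41.  23.  99.  30.  53. -90.] F [-3.4 -2.4 11.1]
tip [ 0.5102 -0.1511  0.1207] r 0.1087 ang 212.3
7 [134 133 133 131 135 130 133]
cake [ 0.601  -0.0922] gap 294.0 spread [0.0657 0.0655 0.066  0.0656 0.0656 0.0656 0.0658]
```

Call:
{"api": "arm_command", "payload": {"turn": [[0,-0.169,0.3625],[0,-0.169,0.3625],[0,-0.169,0.3625],[0,-0.169,0.3625],[0,-0.169,0.3625],[0,-0.169,0.3625],[0,-0.169,0.3625],[0,-0.169,0.3625],[0,-0.169,0.3625],[0,-0.169,0.3625],[0,-0.169,0.3625],[0,-0.169,0.3625]], "xyz": [[0.0651,-0.004,-0.006],[0.0651,-0.004,-0.002],[0.0651,0.001,0.0005],[0.0651,0.001,0.0005],[0.0651,0.001,0.0005],[0.0651,0.001,0.0005],[0.0651,0.001,0.0005],[0.0651,0.001,0.0005],[0.0651,0.001,0.0005],[0.0651,0.001,0.0005],[0.0651,0.001,0.0005],[0.0651,0.001,0.0005]], "claw": [0,0,0,0,0,0,0,0,0,0,0,0]}}

```text
time_s: 16.55
position: [0.5095, -0.1067, 0.0881]
tool_rot: [[-0.136, 0.897, 0.421], [0.991, 0.124, 0.056], [-0.002, 0.425, -0.905]]
ft_force: [-2.2, -0.8, 9.0]
grip_width: 0.0003
gripper_force: 4.3
```

```bash
python3 -c "
from h import *
rel();tip()"
```

```text
t 16.6 pos [ 0.5095 -0.1067  0.0881] r 0.0935 ang 188.4 headx 97.8 tiltz [ 0.421  0.056 -0.905] q [-34.  19. 108.  28.  37. -62.] F [-2.2 -0.8  9. ]
tip [ 0.4944 -0.1087  0.1207] r 0.1088 ang 188.3
```

Call:
{"api": "arm_command", "payload": {"turn": [[0,-0.169,0.3625],[0,-0.169,0.3625],[0,-0.169,0.3625],[0,-0.169,0.3625],[0,-0.169,0.3625],[0,-0.169,0.3625],[0,-0.169,0.3625],[0,-0.169,0.3625],[0,-0.169,0.3625],[0,-0.169,0.3625]], "xyz": [[0.0651,0.001,0.0005],[0.0651,0.001,0.0005],[0.0651,0.001,0.0005],[0.0651,0.001,0.0005],[0.0651,0.001,0.0005],[0.0651,0.001,0.0005],[0.0651,0.001,0.0005],[0.0651,0.001,0.0005],[0.0651,0.001,0.0005],[0.0651,0.001,0.0005]], "claw": [0,0,0,0,0,0,0,0,0,0]}}

```text
time_s: 17.55
position: [0.5106, -0.0739, 0.0881]
tool_rot: [[0.211, 0.885, 0.416], [0.977, -0.191, -0.09], [-0.001, 0.425, -0.905]]
ft_force: [-4.1, 0.9, 9.6]
grip_width: 0.0002
gripper_force: 4.8
```

```bash
python3 -c "
from h import *
look()"
```

```text
t 17.6 pos [ 0.5106 -0.0739  0.0881] r 0.0934 ang 168.2 headx 77.8 tiltz [ 0.416 -0.09  -0.905] q [-24.  17. 110.  11.  28. -21.] F [-4.1  0.9  9.6]
tip [ 0.4956 -0.0707  0.1207] r 0.1087 ang 168.2
7 [131 134 134 133 135 134 131]
cake [ 0.6007 -0.0935] gap 249.6 spread [0.0658 0.0657 0.0658 0.0657 0.0657 0.0658 0.0656]
```

Call:
{"api": "arm_command", "payload": {"turn": [[0,-0.169,0.3625],[0,-0.169,0.3625],[0,-0.169,0.3625],[0,-0.169,0.3625],[0,-0.169,0.3625],[0,-0.169,0.3625],[0,-0.169,0.3625],[0,-0.169,0.3625],[0,-0.169,0.3625],[0,-0.169,0.3625]], "xyz": [[0.0651,-0.004,-0.002],[0.0651,-0.004,-0.002],[0.0651,0.001,0.0005],[0.0651,0.001,0.0005],[0.0651,0.001,0.0005],[0.0651,0.001,0.0005],[0.0651,0.001,0.0005],[0.0651,0.001,0.0005],[0.0651,0.001,0.0005],[0.0651,0.001,0.0005]], "claw": [0,0,0,0,0,0,0,0,0,0]}}

```text
time_s: 18.6
position: [0.5227, -0.0437, 0.0882]
tool_rot: [[0.532, 0.766, 0.361], [0.847, -0.482, -0.226], [0.001, 0.426, -0.905]]
ft_force: [-1.0, -0.2, 6.2]
grip_width: -0.0002
gripper_force: 3.6
```

```bash
python3 -c "
from h import *
rel();tip()"
```

```text
t 18.6 pos [ 0.5227 -0.0437  0.0882] r 0.0934 ang 148.1 headx 57.8 tiltz [ 0.361 -0.226 -0.905] q [-13.  20. 106. -15.  31.  30.] F [-1.  -0.2  6.2]
tip [ 0.5097 -0.0356  0.1207] r 0.1087 ang 148.1
```

Force is down to 6 N, so I press about 0.8 mm further down and continue.

Call:
{"api": "arm_command", "payload": {"turn": [[0,-0.169,0.3625],[0,-0.169,0.3625],[0,-0.169,0.3625],[0,-0.169,0.3625],[0,-0.169,0.3625],[0,-0.169,0.3625],[0,-0.169,0.3625],[0,-0.169,0.3625],[0,-0.169,0.3625],[0,-0.169,0.3625]], "xyz": [[0.0651,-0.003,0.008],[0.0651,-0.003,0.008],[0.0651,0.001,0.0005],[0.0651,0.001,0.0005],[0.0651,0.001,0.0005],[0.0651,0.001,0.0005],[0.0651,0.001,0.0005],[0.0651,0.001,0.0005],[0.0651,0.001,0.0005],[0.0651,0.001,0.0005]], "claw": [0,0,0,0,0,0,0,0,0,0]}}

```text
time_s: 19.6
position: [0.5447, -0.0194, 0.088]
tool_rot: [[0.789, 0.554, 0.264], [0.614, -0.715, -0.334], [0.003, 0.426, -0.905]]
ft_force: [-1.6, 1.2, 11.2]
grip_width: -0.0001
gripper_force: 6.1
```

```bash
python3 -c "
from h import *
look()"
```

```text
t 19.6 pos [ 0.5447 -0.0194  0.088 ] r 0.0932 ang 127.9 headx 37.9 tiltz [ 0.264 -0.334 -0.905] q [ -5.  24.  98. -27.  43.  65.] F [-1.6  1.2 11.2]
tip [ 0.5353 -0.0074  0.1206] r 0.1086 ang 127.9
7 [128 135 131 131 133 127 134]
cake [ 0.5995 -0.0947] gap 209.2 spread [0.0659 0.0656 0.0654 0.0659 0.0657 0.0652 0.0657]
```

Call:
{"api": "arm_command", "payload": {"turn": [[0,-0.169,0.3625],[0,-0.169,0.3625],[0,-0.169,0.3625],[0,-0.169,0.3625],[0,-0.169,0.3625],[0,-0.169,0.3625],[0,-0.169,0.3625],[0,-0.169,0.3625],[0,-0.169,0.3625],[0,-0.127,0.272],[0,-0.127,0.272],[0,-0.085,0.181]], "xyz": [[0.0651,0.001,0.0005],[0.0651,0.001,0.0005],[0.0651,0.001,0.0005],[0.0651,0.001,0.0005],[0.0651,0.001,0.0005],[0.0651,0.001,0.0005],[0.0651,0.001,0.0005],[0.0651,0.001,0.0005],[0.0651,0.001,0.0005],[0.0488,0.0006,0.0003],[0.0488,0.0006,0.0003],[0.0326,0,0]], "claw": [0,0,0,0,0,0,0,0,0,0,0,0]}}

```text
time_s: 20.85
position: [0.5766, -0.0034, 0.088]
tool_rot: [[0.962, 0.246, 0.12], [0.274, -0.871, -0.407], [0.004, 0.424, -0.906]]
ft_force: [-0.8, 1.7, 10.9]
grip_width: 0.0002
gripper_force: 5.7
```

```bash
python3 -c "
from h import *
look()"
```

```text
t 20.9 pos [ 0.5766 -0.0034  0.088 ] r 0.0932 ang 105.8 headx 15.9 tiltz [ 0.12  -0.407 -0.906] q [ -0.  30.  86. -28.  59.  87.] F [-0.8  1.7 10.9]
tip [0.5723 0.0113 0.1206] r 0.1084 ang 105.9
7 [132 135 134 132 127 133 135]
cake [ 0.599  -0.0948] gap 187.0 spread [0.0657 0.0653 0.0657 0.0657 0.0649 0.0649 0.0657]
```

Call:
{"api": "arm_command", "payload": {"turn": [[0,-0.085,0.181],[0,-0.085,0.181],[0,-0.085,0.181],[0,-0.085,0.181],[0,-0.085,0.181],[0,-0.042,0.091],[0,-0.042,0.091],[0,-0.042,0.091],[0,0,0],[0,0,0],[0,0,0],[0,0,0]], "xyz": [[0.0326,0,0],[0.0326,0,0],[0.0326,0,0],[0.0326,0,0],[0.0326,0,0],[0.0163,0,0],[0.0163,0,0],[0.0163,0,0],[0,0,0],[0,0,0],[0,0,0],[0,0,0]], "claw": [0,0,0,0,0,0,0,0,0,0,0,0]}}

```text
time_s: 22.1
position: [0.5867, -0.0011, 0.088]
tool_rot: [[0.986, 0.147, 0.073], [0.164, -0.894, -0.418], [0.004, 0.424, -0.906]]
ft_force: [-1.1, 1.7, 11.1]
grip_width: 0.0003
gripper_force: 5.4
```

```bash
python3 -c "
from h import *
look();look()"
```

```text
t 22.1 pos [ 0.5867 -0.0011  0.088 ] r 0.0931 ang 99.5 headx 9.4 tiltz [ 0.073 -0.418 -0.906] q [  0.  32.  82. -28.  64.  93.] F [-1.1  1.7 11.1]
tip [0.584  0.0139 0.1206] r 0.1084 ang 99.5
7 [133 133 137 132 131 133 136]
cake [ 0.5985 -0.0947] gap 180.7 spread [0.0657 0.0661 0.0657 0.0652 0.0656 0.0657 0.0656]
t 22.1 pos [ 0.5867 -0.0011  0.088 ] r 0.0931 ang 99.5 headx 9.4 tiltz [ 0.073 -0.418 -0.906] q [  0.  32.  82. -28.  64.  93.] F [-0.2  1.8 10.3]
tip [0.584  0.0139 0.1206] r 0.1084 ang 99.5
7 [133 133 137 132 131 133 136]
cake [ 0.5985 -0.0947] gap 180.7 spread [0.0657 0.0661 0.0657 0.0652 0.0656 0.0657 0.0656]
```

Call:
{"api": "arm_command", "payload": {"turn": [[0,-0.03,0.063],[0,-0.03,0.063],[0,0,0],[0,0,0],[0,0,0],[0,0,0],[0,0,0],[0,0,0]], "xyz": [[0.0114,0,0],[0.0114,0,0],[0,0,0],[0,0,0],[0,0,0],[0,0,0],[0,0,0],[0,0,0]], "claw": [0,0,0,0,0,0,0,0]}}

```text
time_s: 23.0
position: [0.5878, -0.001, 0.088]
tool_rot: [[0.988, 0.136, 0.068], [0.152, -0.895, -0.418], [0.004, 0.424, -0.906]]
ft_force: [-0.4, 1.2, 11.7]
grip_width: -0.0002
gripper_force: 5.4
```

```bash
python3 -c "
from h import *
look()"
```

```text
t 23.0 pos [ 0.5878 -0.001   0.088 ] r 0.0931 ang 98.8 headx 8.7 tiltz [ 0.068 -0.418 -0.906] q [  0.  33.  81. -28.  65.  93.] F [-0.4  1.2 11.7]
tip [0.5854 0.0141 0.1206] r 0.1084 ang 98.8
7 [134 133 134 128 132 132 134]
cake [ 0.5985 -0.0947] gap 180.1 spread [0.0658 0.0659 0.0657 0.065  0.0655 0.0659 0.0654]
```

The gap is at 180.1° and the plate is at rest. Lifting off straight up.

Call:
{"api": "arm_command", "payload": {"turn": [[0,0,0],[0,0,0],[0,0,0],[0,0,0],[0,0,0],[0,0,0],[0,0,0],[0,0,0],[0,0,0],[0,0,0],[0,0,0],[0,0,0]], "xyz": [[0,0.017,-0.036],[0,0.017,-0.036],[0,0.017,-0.036],[0,0.034,-0.072],[0,0.085,-0.18],[0,0.085,-0.18],[0,0.17,-0.36],[0,0.17,-0.36],[0,0.17,-0.36],[0,0.17,-0.36],[0,0.085,-0.18],[0,0,0]], "claw": [0,0,0,0,0,0,0,0,0,0,0,0]}}

```text
time_s: 24.25
position: [0.587, -0.0015, 0.2071]
tool_rot: [[0.988, 0.136, 0.067], [0.151, -0.896, -0.418], [0.003, 0.423, -0.906]]
ft_force: [-0.4, -0.1, -0.6]
grip_width: -0.0002
gripper_force: 0.0
```

```bash
python3 -c "
from h import *
cv2.imwrite('pics/end.png',look())"
```

```text
t 24.2 pos [ 0.587  -0.0015  0.2071] r 0.0928 ang 99.3 headx 8.7 tiltz [ 0.067 -0.418 -0.906] q [  0.  26.  72. -25.  79.  85.] F [-0.4 -0.1 -0.6]
tip [0.5846 0.0136 0.2397] r 0.1080 ang 99.3
7 [134 133 137 115 132 134 136]
cake [ 0.5986 -0.0951] gap 180.5 spread [0.0657 0.0661 0.0655 0.0638 0.0651 0.0662 0.0651]
```

View pics/end.png

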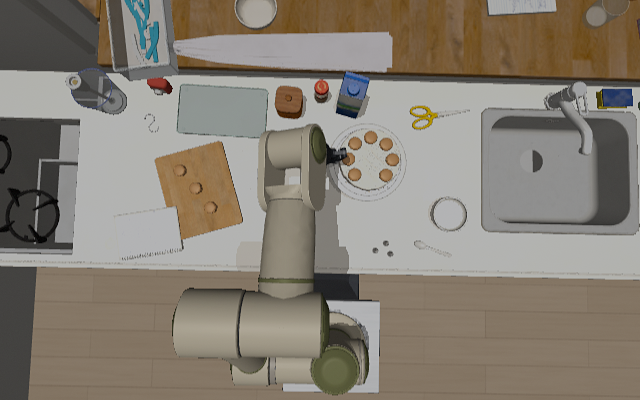

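The picture shows the gap at about (368,185), pointing at the front edge, with everything else in place. A macaron partly hidden by the gripper explains the 180.5° reading. I move clear, recheck and hand in.

Call:
{"api": "arm_command", "payload": {"turn": [[0,0,0],[0,0,0],[0,0,0],[0,0,0],[0,0,0],[0,0,0],[0,0,0],[0,0,0],[0,0,0],[0,0,0],[0,0,0],[0,0,0]], "xyz": [[0,-0.09,-0.12],[0,-0.18,-0.2],[0,-0.18,-0.2],[0,-0.18,-0.2],[0,-0.18,-0.2],[0,-0.18,-0.2],[0,-0.18,-0.2],[0,-0.18,-0.2],[0,-0.09,-0.1],[0,0,0],[0,0,0],[0,0,0]], "claw": [0,0,0,0,0,0,0,0,0,0,0,0]}}

```text
time_s: 25.5
position: [0.5715, 0.0964, 0.2481]
tool_rot: [[0.989, 0.137, 0.063], [0.151, -0.896, -0.418], [-0.001, 0.423, -0.906]]
ft_force: [0.1, 0.2, 0.2]
grip_width: 0.0
gripper_force: 0.0
```

```bash
python3 -c "
from h import *
look()
C=onplane('top',[[0,0]],.1)"
```

```text
t 25.5 pos [0.5715 0.0964 0.2481] r 0.1919 ang 99.2 headx 8.7 tiltz [ 0.063 -0.418 -0.906] q [ 10.  26.  65. -25.  90.  91.] F [0.1 0.2 0.2]
tip [0.5692 0.1115 0.2808] r 0.2071 ang 99.1
7 [134 133 137 135 132 134 135]
cake [ 0.5985 -0.0946] gap 180.3 spread [0.0658 0.0658 0.0659 0.0654 0.0656 0.0658 0.0655]
```

```bash
python3 -c "
from rig import env
print(env.close_job())"
```

```text
the job is handed in; nothing more can be done
None
```

The cake was turned about 176° clockwise by fingertips on the rim; the empty place now faces the front edge to within about 0.3° by the top camera, the arm is clear, and the job was handed in at about 25 s.

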